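# Roll-top bins before frying

### The job

I am about to fry, and both roll-top bins beside the cooktop have been left half open. Roll the slatted cover of the bin that holds the four steel tins fully shut, to keep the spatter off, and roll the cover of the other bin, with the salt and pepper shakers, fully open so that I can reach them.

Things in the scene. Friction and masses are not known exactly. Their poses are not given: they have to be found in the camera images.
- tin_bin: Slim white roll-top bin with four steel tins (38 mm across, 45 tall) in it. 244 mm deep (x), 130 wide (y), 162 tall, clear half-round cheeks; fixed to the worktop. Origin: centre of underside; x to its back, z up; its front (-x) faces roughly to the robot. Its 116 mm wide slatted cover rolls on a circular track about an axis along y, 40 mm above the origin; slats' outer radius 115 mm.
- tin_cover (a joint): The tin bin's cover, rad along the track: 0 fully shut (pull low in front), 1.45 fully open (pull just past the top), a stop at each end; starts about half open, takes 3 to 5 N at the pull, stays where left. Pull: aluminium bar, 14 mm thick, 36 long along y, mid-width; centre in the bin's frame x = -0.145 cos(0.332+q), y = 0, z = 0.040 + 0.145 sin(0.332+q) m.
- shaker_bin: The other bin, holding two waisted white ceramic shakers (46 mm across, 67 tall). Same size, frame, track and cover as the tin bin; only the contents differ, and the two stand left and right in either order. Fixed to the worktop.
- shaker_cover (a joint): The shaker bin's cover: 0 fully shut, 1.45 fully open; same travel, friction, pull bar and bar position formula as the tin bin's. The bar stands on a 20 mm wide web, its centre 30 mm off the slats. Its flat ends can be pinched from above, fingers closing along y; it pivots between them as the cover rolls.

How it is judged:
At the end, for the whole second after the job is handed in: The tin bin's cover is shut to within 0.12 rad (about 15 mm of travel), the shaker bin's cover is open to within 0.12 rad of its stop at 1.45, and both are at rest (value of joint tin_cover below 0.12 rad and value of joint shaker_cover above 1.33 rad and not (velocity of joint any of tin_cover, shaker_cover above 0.05 rad/s or velocity of joint any of tin_cover, shaker_cover below -0.05 rad/s)); the robot touches nothing.
It also fails if it takes over 48 s, if anything falls off the work surface, if the arm or the gripper's body presses on something with over 40 N, if the wrist force passes 120 N, or if a joint passes its speed limit or range.

### The arm

A 6-joint arm with a two-finger parallel gripper is mounted at the origin on the work surface. World frame = base frame: x ahead of the robot, y to its left, z up, the work surface at z = 0. Lengths are in m, angles in rad, forces in N, time in s.
With the tool pointing down it reaches from about 0.35 to 0.975 m from the base axis. Payload 4.9 kg.
Tool frame: the origin (TCP) lies at the very end of the fingers, on their centre line; the grasp point (between the pads) lies 19 mm behind it; z points along the fingers, y is the line along which they close (so a half turn about z gives the same grasp; the last joint's range is limited). The gripper opens to 85 mm and grips with 20 to 120 N. Pads are 22 mm wide; open, the fingers measure 114 mm over their backs; the gripper's body (76 mm by 85 mm) begins 54 mm behind the grasp point. The pads swing forward as they close: fully open they stand 13 mm farther back than shut.
Start: joints at [1.021, 0.053, 1.613, -0, 1.476, -0.119], TCP at [0.261, 0.568, 0.231] pointing down, gripper open.
Joint ranges: [-3.01, 3.01], [-1.01, 2.22], [0.06, 2.58], [-1.02, 4.17], [0.09, 2.62], [-3.14, 3.14]. Speed limits (rad/s): [2.57, 2.57, 3.14, 3.14, 3.14, 3.14].

### API

Orientations are given as a unit quaternion [w, x, y, z].
In Python, from plant import manip gives the robot as it stands.
- The arm moves only by the tool play_rows, never from a script. Its argument "series" is a list that holds one entry, the list of rows, each a list of 7 numbers: the shift along the world's x, y, z in m, then the turn, a rotation vector about the world's x, y, z in degrees, then the opening, from 0 (shut) to 1 (fully open). In form: [[[dx, dy, dz, rx, ry, rz, grip], ...]]. A call has 1 to 10 rows; each row shifts and turns the commanded pose from where the row before left it; what a row does not reach is not made up. A row lasts 1/10 s, in which the tool goes at most 50 mm and 8.59 degrees, less where a joint would pass 70% of its speed; a pose out of reach is approached as far as the arm can. A call with a gripper value outside its range is refused whole. The fingers move at their own pace and stop on an object; the grip force is fixed at half the most. Time passes only in rows, so rows that do not move let the fingers close. It gives the time, the measured TCP pose, the force, the opening and the grip force at its end, in the units of the state.
- manip.state(): the state, without advancing time (a new reading comes with each control period).
- manip.grab_frame(name): name is "scene" or "top"; returns a dict with "frame" (400x640x3 uint8, blue, green, red), "mtx" (3x3 intrinsics, pixels), "k1" (the pictures are not rectified: a ray, as slopes to the right and down, at radius r is drawn at 1 + k1 r^2 times it, then the intrinsics apply), "R" (3x3) and "t" (3): a world point X has camera coordinates R X + t. Camera axes: x right, y down, z forward; pixel columns grow to the right and rows downward; lengths in m; the calibration is good to about 2 mm. A picture is of the moment at which its call begins. There is no depth.
- manip.job_done(): hands the job in; it is judged then, once.
The state is a dict: "time": time; "joint_pos": joint angles; "joint_vel": joint speeds; "joint_efforts": joint torques, N m; "tool_pos": TCP position; "tool_rot": TCP orientation; "contact_force": force on the tool from outside, world axes, zero at the start; "ft_torque": the same for the moment, N m; "gripper_width": opening from 0.0 (shut) to 1.0 (fully open); "grasp_force": force on a finger pad.
Only numpy, scipy, OpenCV 4.12 (cv2) and the standard library are available. Lean on these libraries where they do the work, as an engineer would, in place of code of your own. Each camera call takes 0.05 s, during which the arm holds its last target. There are 200 camera calls.

## Working session

There is one attempt and no reset: what is moved stays moved. The work goes in short steps, Python scripts to look and compute and a tool call to move; the robot and the scene stay as the last step left them, time stands still between calls to the robot, and variables do not carry over. Pictures are saved under pics/ and viewed, at most 10 in all, crops included, and the job is handed in when it is done.

Besides the shell and the picture viewer there is one more tool, called after "Emit:" as name(argument=value, ...) on one line, values as JSON. play_rows: Moves the arm, as the interface text tells. Its arguments: {"type":"object","properties":{"series":{"type":"array"}},"required":["series"]}

```bash
mkdir -p pics; python3 - <<'E'
from plant import manip
import cv2,numpy as np,pickle
d={}
for n in("scene","top"):
    f=manip.grab_frame(n);d[n]=f;cv2.imwrite(f"pics/{n}0.png",f["frame"]);print(n,f["mtx"].tolist(),f["k1"],(-f["R"].T@f["t"]).round(3),f["R"].round(3).tolist())
pickle.dump(d,open("d.pkl","wb"))
s=manip.state();print({k:np.round(v,3) for k,v in s.items()})
E
```

```text
scene [[464.4384045324441, 0.0, 311.41210006432425], [0.0, 464.4384045324441, 195.32638914517227], [0.0, 0.0, 1.0]] 0.014243724781035314 [ 0.661 -0.242  0.8  ] [[0.957, 0.291, 0.009], [0.28, -0.911, -0.303], [-0.081, 0.292, -0.953]]
top [[377.8458783729498, 0.0, 318.11904060796354], [0.0, 377.8458783729498, 198.5148435562916], [0.0, 0.0, 1.0]] -0.011218373519719223 [ 0.549 -0.018  0.725] [[0.012, -0.999, -0.046], [-0.998, -0.009, -0.066], [0.066, 0.047, -0.997]]
{'time': np.float64(0.1), 'joint_pos': array([ 1.021,  0.053,  1.614,  0.   ,  1.476, -0.119]), 'joint_vel': array([ 0.001, -0.   , -0.003, -0.001,  0.   , -0.   ]), 'joint_efforts': array([-0.0000e+00, -3.9491e+01, -3.7136e+01, -0.0000e+00,  4.0000e-03,
        0.0000e+00]), 'tool_pos': array([0.261, 0.567, 0.23 ]), 'tool_rot': array([-0.   ,  0.214,  0.977, -0.001]), 'contact_force': array([ 0.473,  0.772, -0.612]), 'ft_torque': array([-0.021,  0.003, -0.005]), 'grasp_force': np.float64(0.0), 'gripper_width': np.float64(0.999)}
```

View pics/scene0.png

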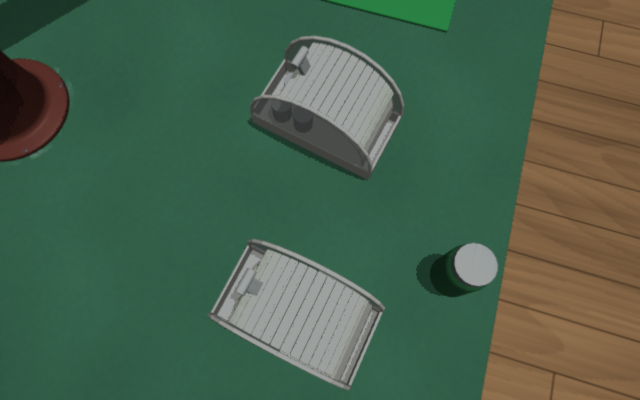

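View pics/top0.png

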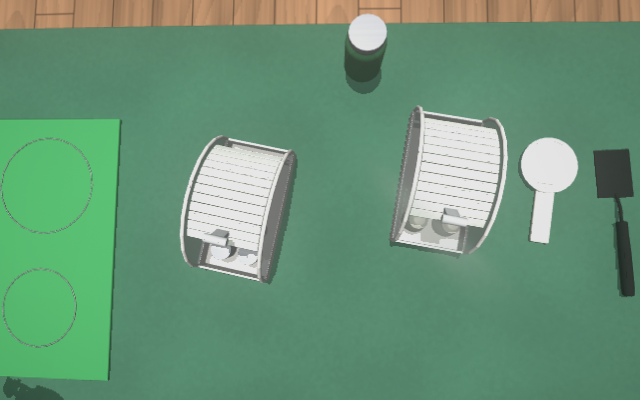

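The scene picture shows the left bin (pull at about (298,60)) with two round objects behind its cheek at (282,112) and (303,122), and the right bin with its pull at (246,284). In the top picture the left pull is at (216,238) and the right pull at (453,218). I'll enlarge the contents.

```bash
python3 - <<'E'
import cv2,numpy as np,pickle
d=pickle.load(open("d.pkl","rb"))
t=d["top"]["frame"];s=d["scene"]["frame"]
g=lambda a:cv2.resize(cv2.convertScaleAbs(a,alpha=1.2),(400,300),interpolation=cv2.INTER_CUBIC)
A=np.hstack([g(t[200:290,175:295]),g(t[175:265,385:505])]);B=np.hstack([g(s[30:180,230:430]),g(s[235:385,200:400])])
cv2.imwrite("pics/c1.png",np.vstack([A,B]))
E
```

```text
(no output)
```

View pics/c1.png

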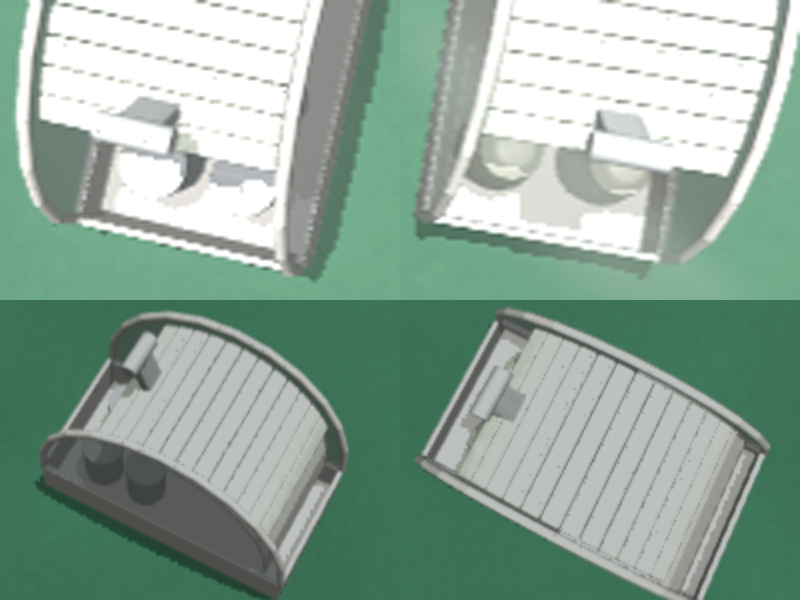

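Left bin: steel cylinders standing close together, so it is the tin bin. Right bin: round cream ceramic tops, so it is the shaker bin. Next I'll triangulate the bar ends and the bin corners.

```bash
cat >h.py <<'E'
import numpy as np,cv2
def ray(f,p):
    u=cv2.undistortPoints(np.array([[p]],float),f["mtx"],np.array([f["k1"],0,0,0.]))[0,0]
    v=f["R"].T@np.array([u[0],u[1],1]);return -f["R"].T@f["t"],v/np.linalg.norm(v)
def tri(d,pt,ps):
    A=0;b=0;L=[]
    for n,p in(("top",pt),("scene",ps)):
        c,v=ray(d[n],p);M=np.eye(3)-np.outer(v,v);A=A+M;b=b+M@c;L.append((c,M))
    X=np.linalg.solve(A,b);return X,max(np.linalg.norm(M@(X-c)) for c,M in L)
E
python3 - <<'E'
from h import *
import pickle
d=pickle.load(open("d.pkl","rb"))
P={"L":dict(b1=((203.5,236),(307.5,50)),b2=((228.4,243),(291,69)),fr=((258.4,280.4),(252,115)),br=((294,152),(371,177))),
"R":dict(b1=((442.6,217.6),(254,271)),b2=((466.7,223),(240,292.5)),fl=((393.4,240.4),(250,241)),fr=((463,252.4),(211,315)),bl=((420,108),(384,309)),br=((497,124),(350,385)))}
for k in P:
    X={}
    for n,(a,b) in P[k].items():
        X[n],r=tri(d,a,b);print(k,n,X[n].round(3),round(r,4))
    e=X["b1"]-X["b2"];print("bar len",np.linalg.norm(e),"ydir deg",np.degrees(np.arctan2(e[1],e[0])))
    x=X["br"]-X["fr"];yaw=np.arctan2(x[1],x[0]);print("xdir deg",np.degrees(yaw))
    m=(X["b1"]+X["b2"])/2;th=np.arcsin((m[2]-.04)/.145);print("q",th-.332,"centre from bar",m[:2]+.145*np.cos(th)*np.array([np.cos(yaw),np.sin(yaw)]))
E
```

```text
L b1 [0.53  0.179 0.171] 0.0019
L b2 [0.518 0.14  0.171] 0.0007
L fr [ 0.436  0.131 -0.012] 0.0014
L br [0.686 0.064 0.014] 0.0014
bar len 0.040990966946675624 ydir deg 72.87183060883054
xdir deg -15.009501961045885
q 0.7919518844599298 centre from bar [0.58471646 0.14305003]
R b1 [ 0.562 -0.174  0.162] 0.002
R b2 [ 0.554 -0.207  0.167] 0.0019
R fl [ 0.523 -0.118  0.056] 0.0022
R fr [ 0.501 -0.245  0.035] 0.0006
R bl [ 0.755 -0.161  0.071] 0.0036
R br [ 0.726 -0.281  0.094] 0.0093
bar len 0.0343133967069421 ydir deg 77.00655492979912
xdir deg -9.004291866059853
q 0.7054710188372826 centre from bar [ 0.63079377 -0.20170309]
```

```bash
python3 - <<'E'
from h import *
import pickle
d=pickle.load(open("d.pkl","rb"))
R={"L":{"top":(190,140,295,235),"scene":(255,40,405,175)},"R":{"top":(400,112,505,215),"scene":(250,245,385,385)}}
for k in R:
  for n,(x0,y0,x1,y1) in R[k].items():
    f=d[n];g=cv2.cvtColor(f["frame"],cv2.COLOR_BGR2GRAY)[y0:y1,x0:x1]
    L=cv2.createLineSegmentDetector().detect(cv2.resize(g,None,fx=3,fy=3,interpolation=cv2.INTER_CUBIC))[0][:,0]/3
    out=[]
    for a in L:
        if np.hypot(a[2]-a[0],a[3]-a[1])<25: continue
        W=[]
        for p in((a[0]+x0,a[1]+y0),(a[2]+x0,a[3]+y0)):
            c,v=ray(f,p);W.append(c+v*(.13-c[2])/v[2])
        e=W[1]-W[0];ang=np.degrees(np.arctan2(e[1],e[0]))%180
        if 60<ang<95: out.append(ang)
    print(k,n,len(out),np.round(np.median(out),1),np.round(np.percentile(out,[25,75]),1))
E
```

```text
L top 3 78.6 [78.5 78.6]
L scene 13 78.6 [78.5 78.6]
R top 5 80.6 [80.6 80.6]
R scene 15 80.6 [80.6 80.6]
```

Emit:
play_rows(series=[[[0.0263,-0.0408,0.001,0,0,1.33,0.75],[0.0263,-0.0408,0.001,0,0,1.33,0.75],[0.0263,-0.0408,0.001,0,0,1.33,0.75],[0.0263,-0.0408,0.001,0,0,1.33,0.75],[0.0263,-0.0408,0.001,0,0,1.33,0.75],[0.0263,-0.0408,0.001,0,0,1.33,0.75],[0.0263,-0.0408,0.001,0,0,1.33,0.75],[0.0263,-0.0408,0.001,0,0,1.33,0.75],[0.0263,-0.0408,0.001,0,0,1.33,0.75],[0.0263,-0.0408,0.001,0,0,1.33,0.75]]])

```text
time: 1.1
tool_pos: [0.5245, 0.158, 0.2409]
tool_rot: [-0.0, 0.099, 0.995, 0.0]
contact_force: [0.1, 0.6, 0.3]
gripper_width: 0.746
grasp_force: 0.0
```

Emit:
play_rows(series=[[[0,0.001,-0.02,0,0,0,0.75],[0,0,-0.02,0,0,0,0.75],[0,0,-0.02,0,0,0,0.75],[0,0,-0.02,0,0,0,0.75],[0,0,-0.009,0,0,0,0.75],[0,0,0,0,0,0,0.75]]])

```text
time: 1.7
tool_pos: [0.5227, 0.1607, 0.1503]
tool_rot: [-0.002, 0.099, 0.995, -0.001]
contact_force: [-0.9, -0.9, 0.0]
gripper_width: 0.752
grasp_force: 0.0
```

```bash
python3 - <<'E'
from plant import manip
import cv2,numpy as np
g=lambda a:cv2.resize(a,(400,300),interpolation=cv2.INTER_CUBIC)
s=manip.grab_frame("scene")["frame"];t=manip.grab_frame("top")["frame"]
cv2.imwrite("pics/c2.png",np.hstack([g(s[20:170,220:420]),g(t[150:300,150:350])]))
E
```

```text
(no output)
```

View pics/c2.png

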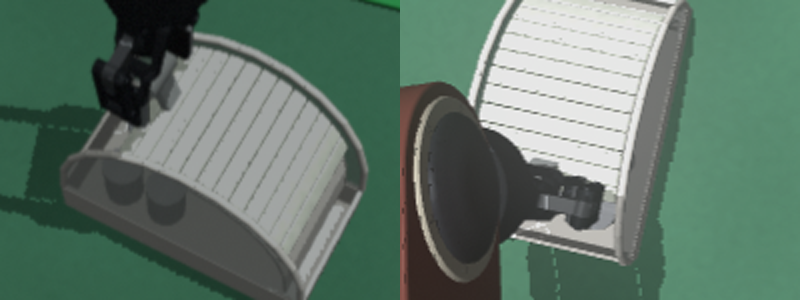

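The fingers straddle the left bin's bar (scene crop about (150,95)) and the tins show through its cheek. I'll close on it.

Emit:
play_rows(series=[[[0,0,0,0,0,0,0.4],[0,0,0,0,0,0,0.2],[0,0,0,0,0,0,0.2],[0,0,0,0,0,0,0.2],[0,0,0,0,0,0,0.2]]])

```text
time: 2.3
tool_pos: [0.5244, 0.1595, 0.1542]
tool_rot: [0.001, 0.099, 0.995, -0.002]
contact_force: [-3.1, -5.0, 5.0]
gripper_width: 0.403
grasp_force: 59.8
```

Emit:
play_rows(series=[[[-0.0093,0.0019,-0.0054,0,0,0,0.2],[-0.0089,0.0018,-0.0062,0,0,0,0.2],[-0.0084,0.0017,-0.0068,0,0,0,0.2],[-0.0079,0.0016,-0.0075,0,0,0,0.2],[-0.0074,0.0015,-0.008,0,0,0,0.2],[0,0,0,0,0,0,0.2]]])

```text
time: 2.9
tool_pos: [0.4813, 0.1683, 0.1222]
tool_rot: [-0.001, 0.099, 0.995, -0.002]
contact_force: [-15.3, -7.0, 18.7]
gripper_width: 0.406
grasp_force: 65.5
```

Emit:
play_rows(series=[[[-0.0108,0.0022,-0.0046,0,0,0,0.2],[-0.0061,0.0012,-0.0091,0,0,0,0.2],[-0.0054,0.0011,-0.0095,0,0,0,0.2],[0,0,0,0,0,0,0.2]]])

```text
time: 3.3
tool_pos: [0.4594, 0.1727, 0.0959]
tool_rot: [0.0, 0.099, 0.995, -0.002]
contact_force: [-4.0, -5.2, 1.7]
gripper_width: 0.403
grasp_force: 64.7
```

Emit:
play_rows(series=[[[-0.0046,0.001,-0.0099,0,0,0,0.2],[-0.0039,0.0008,-0.0103,0,0,0,0.2],[0,0,0,0,0,0,0.2]]])

```text
time: 3.6
tool_pos: [0.45, 0.1746, 0.0748]
tool_rot: [-0.001, 0.099, 0.995, -0.002]
contact_force: [-5.4, -4.3, 1.6]
gripper_width: 0.407
grasp_force: 65.5
```

Emit:
play_rows(series=[[[-0.0015,0.0003,-0.005,0,0,0,0.2],[0,0,0,0,0,0,0.2]]])

```text
time: 3.8
tool_pos: [0.4485, 0.1749, 0.0703]
tool_rot: [-0.002, 0.099, 0.995, -0.002]
contact_force: [-7.0, -4.8, 3.7]
gripper_width: 0.403
grasp_force: 65.8
```

Emit:
play_rows(series=[[[-0.0012,0.0002,-0.004,0,0,0,0.2],[-0.0008,0.0002,-0.003,0,0,0,0.2],[0,0,0,0,0,0,0.2]]])

```text
time: 4.1
tool_pos: [0.4464, 0.1753, 0.0633]
tool_rot: [-0.002, 0.099, 0.995, -0.002]
contact_force: [-8.3, -4.5, 5.8]
gripper_width: 0.405
grasp_force: 65.9
```

Emit:
play_rows(series=[[[-0.0008,0.0002,-0.004,0,0,0,0.2],[-0.0006,0.0001,-0.004,0,0,0,0.2],[0,0,0,0,0,0,0.2]]])

```text
time: 4.4
tool_pos: [0.447, 0.1753, 0.0612]
tool_rot: [-0.001, 0.099, 0.995, -0.003]
contact_force: [-21.5, -12.6, 36.3]
gripper_width: 0.41
grasp_force: 68.8
```

```bash
python3 - <<'E'
from plant import manip
import cv2,numpy as np
g=lambda a:cv2.resize(a,(400,300),interpolation=cv2.INTER_CUBIC)
s=manip.grab_frame("scene")["frame"];t=manip.grab_frame("top")["frame"]
cv2.imwrite("pics/c3.png",np.hstack([g(s[20:170,220:420]),g(t[150:300,150:350])]))
E
```

```text
(no output)
```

View pics/c3.png

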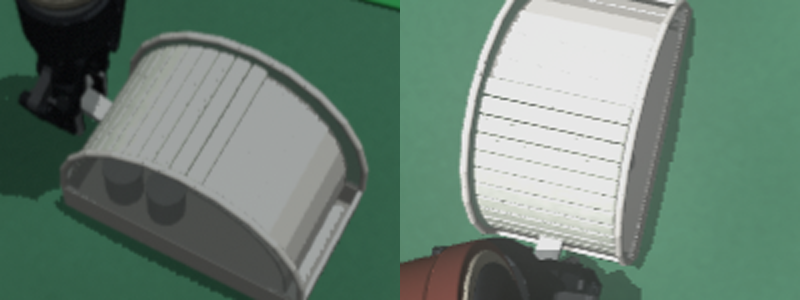

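The cover is down at its stop (36 N at the end), with the bar at the front edge. I'll ease off, release and lift.

Emit:
play_rows(series=[[[0,0,0.004,0,0,0,0.2],[0,0,0,0,0,0,0.75],[0,0,0,0,0,0,0.75],[0,0,0,0,0,0,0.75],[-0.01,0.002,0.02,0,0,0,0.75],[-0.01,0.002,0.03,0,0,0,0.75],[0,0,0.04,0,0,0,0.75],[0,0,0.045,0,0,0,0.75],[0,0,0.045,0,0,0,0.75]]])

```text
time: 5.4
tool_pos: [0.4258, 0.1808, 0.2402]
tool_rot: [-0.0, 0.099, 0.995, 0.0]
contact_force: [-0.7, 1.0, 0.6]
gripper_width: 0.749
grasp_force: 0.0
```

Emit:
play_rows(series=[[[0.0132,-0.037,0,0,0,0.2,0.75],[0.0132,-0.037,0,0,0,0.2,0.75],[0.0132,-0.037,0,0,0,0.2,0.75],[0.0132,-0.037,0,0,0,0.2,0.75],[0.0132,-0.037,0,0,0,0.2,0.75],[0.0132,-0.037,0,0,0,0.2,0.75],[0.0132,-0.037,0,0,0,0.2,0.75],[0.0132,-0.037,0,0,0,0.2,0.75],[0.0132,-0.037,0,0,0,0.2,0.75],[0.0132,-0.037,0,0,0,0.2,0.75]]])

```text
time: 6.4
tool_pos: [0.5588, -0.1908, 0.2385]
tool_rot: [-0.0, 0.082, 0.997, 0.0]
contact_force: [0.3, -0.2, 1.0]
gripper_width: 0.751
grasp_force: 0.0
```

Emit:
play_rows(series=[[[0,0,-0.025,0,0,0,0.75],[0,0,-0.025,0,0,0,0.75],[0,0,-0.025,0,0,0,0.75],[0,0,-0.017,0,0,0,0.75],[0,0,0,0,0,0,0.75],[0,0,0,0,0,0,0.2],[0,0,0,0,0,0,0.2],[0,0,0,0,0,0,0.2],[0,0,0,0,0,0,0.2],[0,0,0,0,0,0,0.2]]])

```text
time: 7.4
tool_pos: [0.5594, -0.1902, 0.1492]
tool_rot: [0.002, 0.082, 0.997, -0.001]
contact_force: [-1.1, -2.0, 6.2]
gripper_width: 0.403
grasp_force: 60.5
```

Emit:
play_rows(series=[[[0.0093,-0.0015,0.0049,0,0,0,0.2],[0.0096,-0.0016,0.0042,0,0,0,0.2],[0.0099,-0.0016,0.0035,0,0,0,0.2],[0.0102,-0.0017,0.0028,0,0,0,0.2],[0.0103,-0.0017,0.002,0,0,0,0.2],[0,0,0,0,0,0,0.2]]])

```text
time: 8.0
tool_pos: [0.6079, -0.1982, 0.1655]
tool_rot: [-0.0, 0.082, 0.997, -0.001]
contact_force: [-2.2, -3.0, 5.1]
gripper_width: 0.402
grasp_force: 62.0
```

Emit:
play_rows(series=[[[0.0104,-0.0017,0.0013,0,0,0,0.2],[0.0105,-0.0017,0.0005,0,0,0,0.2],[0.0105,-0.0017,-0.0003,0,0,0,0.2],[0.0105,-0.0017,-0.0011,0,0,0,0.2],[0.0103,-0.0017,-0.0018,0,0,0,0.2],[0,0,0,0,0,0,0.2]]])

```text
time: 8.6
tool_pos: [0.6611, -0.207, 0.1643]
tool_rot: [0.001, 0.082, 0.997, -0.001]
contact_force: [1.0, -4.7, 3.7]
gripper_width: 0.403
grasp_force: 59.3
```

Emit:
play_rows(series=[[[0.004,-0.0007,-0.0009,0,0,0,0.2],[0.004,-0.0007,-0.001,0,0,0,0.2],[0,0,0,0,0,0,0.2]]])

```text
time: 8.9
tool_pos: [0.6682, -0.2082, 0.1626]
tool_rot: [0.001, 0.082, 0.997, -0.001]
contact_force: [-1.4, -2.8, 5.6]
gripper_width: 0.403
grasp_force: 59.1
```

Emit:
play_rows(series=[[[0.003,-0.0005,-0.0008,0,0,0,0.2],[0.003,-0.0005,-0.0008,0,0,0,0.2],[0,0,0,0,0,0,0.2]]])

```text
time: 9.2
tool_pos: [0.67, -0.2085, 0.162]
tool_rot: [-0.005, 0.082, 0.997, -0.0]
contact_force: [-19.4, 0.7, 16.2]
gripper_width: 0.406
grasp_force: 59.5
```

Stop reached (the x force jumped to -19 N). I'll ease off, release, lift and move clear.

Emit:
play_rows(series=[[[-0.002,0,0,0,0,0,0.2],[0,0,0,0,0,0,0.75],[0,0,0,0,0,0,0.75],[0,0,0,0,0,0,0.75],[0,0,0.02,0,0,0,0.75],[0,0,0.03,0,0,0,0.75],[0,0,0.04,0,0,0,0.75],[-0.04,0,0.02,0,0,0,0.75],[-0.045,0,0,0,0,0,0.75],[-0.045,0,0,0,0,0,0.75]]])

```text
time: 10.2
tool_pos: [0.5412, -0.2081, 0.2702]
tool_rot: [0.001, 0.081, 0.997, -0.0]
contact_force: [-0.9, -0.1, 1.1]
gripper_width: 0.75
grasp_force: 0.0
```

Emit:
play_rows(series=[[[-0.04,0,0,0,0,0,0.75],[-0.04,0,0,0,0,0,0.75],[0,0,0,0,0,0,0.75],[0,0,0,0,0,0,0.75]]])

```text
time: 10.6
tool_pos: [0.4616, -0.2082, 0.2694]
tool_rot: [0.001, 0.082, 0.997, 0.0]
contact_force: [0.2, -0.2, -0.5]
gripper_width: 0.75
grasp_force: 0.0
```

```bash
python3 - <<'E'
from plant import manip
import cv2,numpy as np
s=manip.grab_frame("scene")["frame"];t=manip.grab_frame("top")["frame"]
g=lambda a:cv2.resize(a,(400,300),interpolation=cv2.INTER_CUBIC)
cv2.imwrite("pics/c4.png",np.vstack([np.hstack([g(s[20:170,220:420]),g(s[235:385,200:400])]),np.hstack([g(t[130:280,150:350]),g(t[100:250,350:550])])]))
E
```

```text
(no output)
```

View pics/c4.png

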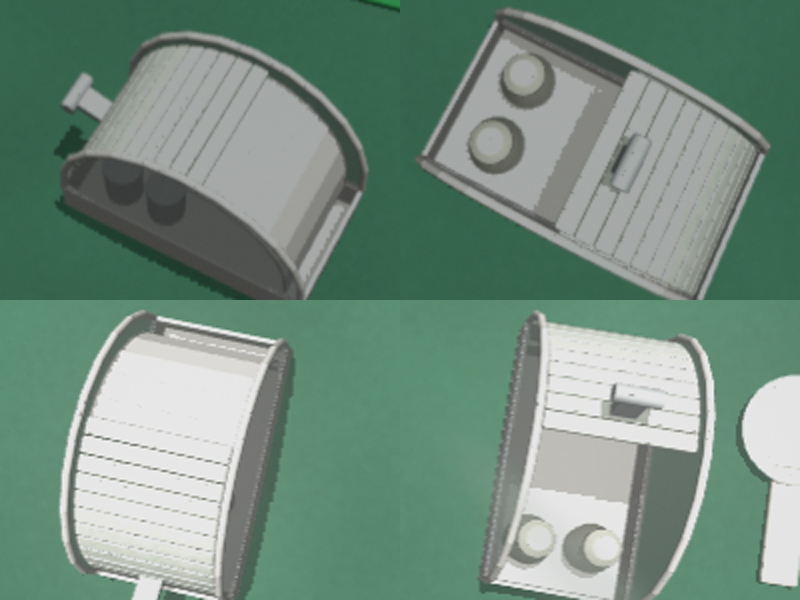

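The shakers' cover is rolled past the top with both shakers exposed, and the tins' cover is down with its bar low in front. A quick numeric check of both bars before handing in.

```bash
python3 - <<'E'
from h import *
import pickle
d=pickle.load(open("d.pkl","rb"))
X,r=tri(d,(468.5,148),(316.5,315));print("R bar",X.round(3),r)
y=np.radians(-9.4);u=np.array([np.cos(y),np.sin(y)]);a=(X[:2]-[.630,-.204])@u;print("q",np.arctan2(X[2]-.04,-a)-.332)
# tin: scene ray with the plane through the bar's travel
y=np.radians(-11.4);u=np.array([np.cos(y),np.sin(y),0]);n=np.array([-u[1],u[0],0]);C=np.array([.583,.147,.04])
c,v=ray(d["scene"],(259,67));X=c+v*((C-c)@n)/(v@n);print("L bar",X.round(3),"rad",np.linalg.norm(X-C),"q",np.arctan2(X[2]-.04,-(X-C)@u)-.332)
E
```

```text
R bar [ 0.661 -0.206  0.183] 0.001659417054619383
q 1.4503307912175782
L bar [0.445 0.175 0.091] rad 0.15014415604211262 q 0.013636494750213946
```

```bash
python3 -c "
from plant import manip
print(manip.job_done())"
```

```text
the job is handed in; nothing more can be done
None
```

The tin bin's cover is fully shut (measured about 0.01 rad) and the shaker bin's cover is fully open (measured about 1.45 rad); the arm is clear of both, and the job was handed in at about 11 s, with no verdict shown.

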